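# Shift the dough roller into third

## Robot

A 6-joint arm with a two-finger parallel gripper is mounted at the origin on the work surface. World frame = base frame: x ahead of the robot, y to its left, z up, the work surface at z = 0. Lengths are in mm, angles in rad, forces in N, time in s.
With the tool pointing down it reaches from about 250 to 775 mm from the base axis. Payload 4 kg.
Tool frame: the origin (TCP) lies at the very end of the fingers, on their centre line; the grasp point (between the pads) lies 19 mm behind it; y points along the fingers, z is the direction in which the jaws open and shut, and the axes are right-handed (so a half turn about y gives the same grasp; the last joint's range is limited). The gripper opens to 85 mm and grips with 20 to 120 N. Pads are 22 mm wide; open, the fingers measure 114 mm over their backs; the gripper's body (76 mm by 85 mm) begins 54 mm behind the grasp point. The pads swing forward as they close: fully open they stand 13 mm farther back than shut.
Start: joints at [1.085, 0.087, 1.371, -0, 1.684, -0.103], TCP at [205.446, 510.206, 231.341] pointing down, gripper open.
Joint ranges: [-3.1, 3.1], [-0.76, 2.03], [0.27, 2.55], [-1.08, 4.22], [0.17, 2.65], [-2.57, 2.57]. Speed limits (rad/s): [2.79, 2.79, 3.14, 3.14, 3.14, 3.14].

## Interface

Orientations are given as a rotation vector (axis times angle).
In Python, from station import robot gives the robot as it stands.
- The arm moves only by the tool play_rows, never from a script. Its argument "plan" is a list of rows, each a list of 3 entries, a list of its own where there are three numbers: the shift along the tool's x, y, z in m, then the turn about the tool's y in rad, then the finger opening in m, from 0 to 0.0854. A call has 1 to 8 rows; each row shifts and turns the commanded pose from where the row before left it, along the tool's axes as they then stand; what a row does not reach is not made up. A row lasts 1/10 s, in which the tool goes at most 50 mm and 8.59 degrees, less where a joint would pass 70% of its speed; a pose out of reach is approached as far as the arm can. A call is refused whole if a number of a shift passes 0.05 or a number of a turn 0.15, either way. A call with a gripper value outside its range is refused whole. The fingers move at their own pace and stop on an object; "squeeze" is the grip in N (left out, the last holds). Time passes only in rows, so rows that do not move let the fingers close. It gives the time, the measured TCP pose, the force and the opening at its end, in the units of the state.
- robot.get_obs(): the state, without advancing time (a new reading comes with each control period).
- robot.grab_frame(name): name is "side" or "top"; returns the picture (420x560x3 uint8, red, green, blue); there is no depth.
- robot.camera_model(name): a dict with "vfov" (degrees; the focal length in pixels is half the picture's height over the tangent of half this angle, whatever the lens; pixels are square), "cx", "cy" (the principal point, pixels), "rvec" (rotation vector, rad) and "tvec" (3), from world to camera coordinates, as OpenCV has them. Camera axes: x right, y down, z forward; pixel columns grow to the right and rows downward; lengths in mm; the calibration is good to about 2 mm. A picture is of the moment at which its call begins. camera_model takes no time and is no camera call.
- robot.sign_off(): hands the job in, once; it reports no verdict.
The state is a dict: "time": time; "joints": joint angles; "joint_vel": joint speeds; "tau": joint torques, N m; "eef_pos": TCP position; "orientation": TCP orientation; "wrist_force": force on the tool from outside, world axes, zero at the start; "wrist_torque": the same for the moment, N m; "width": finger opening in mm.
Only numpy, scipy, OpenCV 4.12 (cv2) and the standard library are available. Lean on these libraries where they do the work, as an engineer would, in place of code of your own. Each camera call takes 0.05 s, during which the arm holds its last target.

## Task

The dough roller's gear lever has been left somewhere along the left-hand leg of its H-shaped gate. Using the fingertips only, gently push the lever (do not grip it) to the cross channel, across to the right-hand leg and then forward, away from the robot, fully home into the third slot. Leave the crockery and other things around it where they stand.

Things in the scene. Friction and masses are not known exactly. Their poses are not given: they have to be found in the camera images.
- dough_roller: electric dough roller fixed on the table: white gearbox, 260 mm deep (x) by 210 mm wide (y), flat deck 95 mm above the table, with a steel gate plate (96 x 96 mm, 5 mm thick) in it; two steel rollers between white cheeks (up to 145 mm high) begin 96 mm to the left (+y) of the gate. Origin on the table straight below the centre of the H gate; x points forward (away from the robot), y to the left, z up.
- gate_centre (a point): centre of the H gate, on top of the gate plate, 100 mm above the table; axes as dough_roller's. Two legs run along x, 20 mm to the left and right of it, joined by a cross channel 18 mm wide along y through the centre; the legs end 21 mm forward and back (stem centre). Slots: first = left leg forward, second = left leg back, third = right leg forward, fourth = right leg back.
- gear_knob (a point): black ball knob, 40 mm in diameter, on a steel gear stick 10 mm thick; this point is the ball's centre. The stick tilts both ways about a pivot 60 mm below gate_centre (40 mm above the table); the ball's centre is 135 mm from the pivot, so about 75 mm above the gate plate when upright and 161 mm above the table in a slot's end.
- lever_across (a joint): sideways tilt of the stick, rad: 0 upright, positive to the right (-y of dough_roller), stops at -0.32 (left leg) and 0.32 (right leg). In the slots the tongues of the gate hold it beyond about 0.25 either way. Friction holds it where it is left; about 2.5 to 3.5 N at the knob moves it.
- lever_forward (a joint): fore-and-aft tilt of the stick, rad: 0 in the cross channel, positive forward (+x of dough_roller), stops at -0.34 and 0.34. The stick passes along the cross channel only when this is within about 0.06 of 0. Friction as above. Ball centre in dough_roller's frame, with a = lever_across, f = lever_forward: x = 0.135 sin f, y = -0.135 sin a cos f, z = 0.04 + 0.135 cos a cos f.
- seed_pot: small grey pulp seedling pot, 42 mm wide at the rim, 28 mm tall, standing on the far right corner of the gearbox deck, beside the gate; origin under its centre
- seed_pot2: another such pot, 42 mm wide, 28 mm tall, on the near right corner of the deck; origin under its centre
- mug: white mug, 80 mm wide, 90 mm tall, standing to the right of the gearbox; origin under its centre
- jar: glass jar, 68 mm wide, 100 mm tall, to the right of the gearbox and of the mug; origin under its centre
- cutter: round steel pastry cutter ring, 50 mm wide, 22 mm tall, lying on the far left corner of the gearbox deck; origin under its centre

How it is judged:
By the outcome, as a careful person would: the job done as asked, in the order asked, and still so for the second after the job is handed in, with the robot touching nothing.
It also fails if it takes over 51 s, if anything falls off the work surface, if the arm or the gripper's body presses on something with over 40 N, if the wrist force passes 120 N, or if a joint passes its speed limit or range.

## Working session

There is one attempt and no reset: what is moved stays moved. The work goes in short steps, Python scripts to look and compute and a tool call to move; the robot and the scene stay as the last step left them, time stands still between calls to the robot, and variables do not carry over. Pictures are saved under pics/ and viewed, and the job is handed in when it is done.

Besides the shell and the picture viewer there is one more tool, called by a JSON object that holds its "method" and its "body". play_rows: Moves the arm, as the interface text tells. Its arguments: {"type":"object","properties":{"plan":{"type":"array"},"squeeze":{"type":"number"}},"required":["plan"]}

```bash
mkdir -p pics; python3 - <<'E'
from station import robot
import cv2
o=robot.get_obs();print(o)
for n in("side","top"):
    print(n,robot.camera_model(n))
    cv2.imwrite(f"pics/{n}0.png",robot.grab_frame(n)[:,:,::-1])
E
```

```text
{'time': 0.0, 'joints': array([ 1.08489545e+00,  8.80180373e-02,  1.37229697e+00,  3.59351425e-05,
        1.68358997e+00, -1.03109488e-01]), 'joint_vel': array([ 2.11663640e-04,  1.64976991e-03,  2.10607141e-04,  7.67162006e-05,
        5.85973379e-04, -1.00381277e-04]), 'tau': array([ 9.35603312e-04, -3.51865947e+01, -3.13274395e+01, -1.56884238e-05,
        1.05360287e-02,  1.00532796e-05]), 'eef_pos': array([205.19366147, 509.74820382, 230.08299936]), 'orientation': array([-1.55206251,  0.3009561 , -0.29984222]), 'wrist_force': array([-0.40443976, -0.3335237 ,  1.31843027]), 'wrist_torque': array([-0.01165549,  0.00484272,  0.03756974]), 'width': 85.17655557059206}
side {'vfov': 55.44852926857458, 'cx': 279.05630485672356, 'cy': 215.177126352087, 'rvec': array([ 2.23483812, -0.09748939,  0.05194459]), 'tvec': array([-562.15915144,  121.95475768,  803.77781828])}
top {'vfov': 48.4915637452741, 'cx': 284.2799146851218, 'cy': 214.99066803404196, 'rvec': array([ 2.14379223, -2.10022781,  0.21687683]), 'tvec': array([-68.39557729, 566.16320902, 891.29991065])}
```

View pics/side0.png

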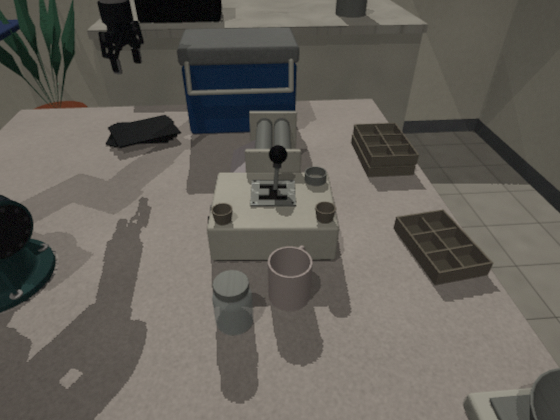

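View pics/top0.png

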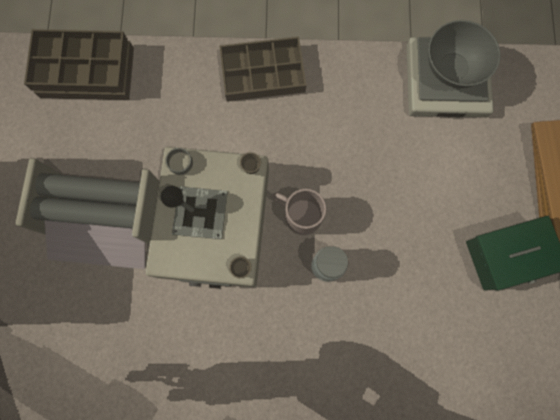

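The side view is from the right of the roller, looking toward +y. The top view has +x up and +y to the left. I'll enlarge both.

```bash
cat > h.py <<'E'
import numpy as np,cv2
from station import robot
from scipy.optimize import least_squares
C={}
for n in("side","top"):
    m=robot.camera_model(n);f=210/np.tan(np.radians(m["vfov"]/2))
    C[n]=(np.array([[f,0,m["cx"]],[0,f,m["cy"]],[0,0,1]]),np.array(m["rvec"]),np.array(m["tvec"]))
def proj(n,P):
    K,r,t=C[n];return cv2.projectPoints(np.array(P,float).reshape(-1,3),r,t,K,None)[0].reshape(-1,2)
def onz(n,uv,z):
    K,r,t=C[n];R=cv2.Rodrigues(r)[0];c=-R.T@t;d=R.T@np.linalg.inv(K)@np.array([*uv,1.]);return c+d*(z-c[2])/d[2]
def tri(us,ut):
    return least_squares(lambda p:np.r_[proj("side",p)[0]-us,proj("top",p)[0]-ut],[400,0,100])
def crop(src,x0,y0,w,h,k,out):
    im=cv2.imread(src)[y0:y0+h,x0:x0+w];im=cv2.resize(im,None,fx=k,fy=k,interpolation=cv2.INTER_CUBIC)
    im=np.clip(im*1.5,0,255).astype(np.uint8)
    for i in range(0,w,10):cv2.putText(im,str(x0+i),(i*k,8),0,.3,(0,255,255),1);cv2.line(im,(i*k,10),(i*k,14),(0,255,255),1)
    for i in range(10,h,10):cv2.putText(im,str(y0+i),(0,i*k+3),0,.3,(0,255,255),1);cv2.line(im,(20,i*k),(24,i*k),(0,255,255),1)
    cv2.imwrite(out,im)
E
python3 - <<'E'
from h import *
crop("pics/top0.png",140,140,135,145,4,"pics/tc0.png")
crop("pics/side0.png",200,100,150,165,3,"pics/sc0.png")
E
```

```text
(no output)
```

View pics/tc0.png

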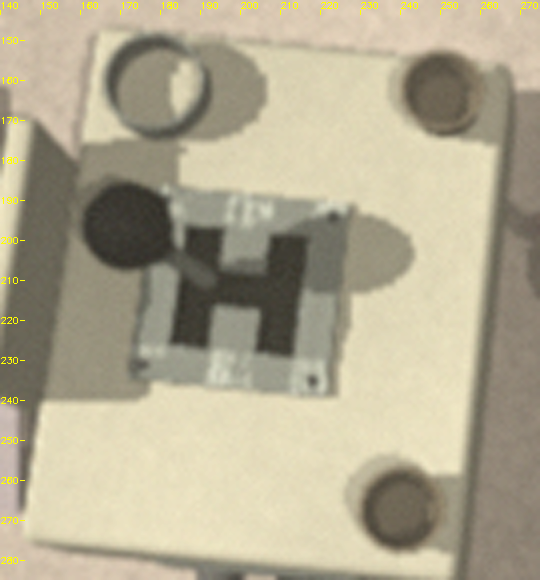

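View pics/sc0.png

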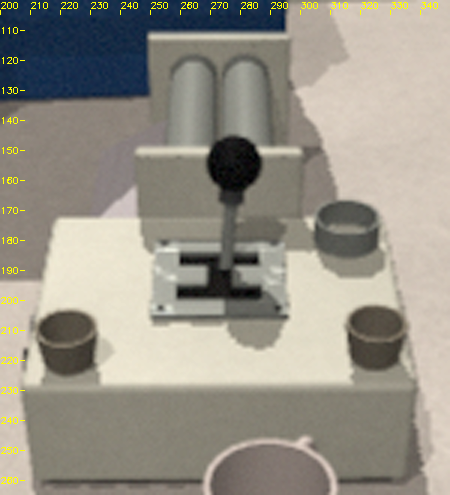

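```bash
cat >> h.py <<'E'
def rz(p,q):
    c,s=np.cos(p[2]),np.sin(p[2]);q=np.atleast_2d(q);return np.c_[p[0]+c*q[:,0]-s*q[:,1],p[1]+s*q[:,0]+c*q[:,1],q[:,2]]
def ball(a,f):return np.array([135*np.sin(f),-135*np.sin(a)*np.cos(f),40+135*np.cos(a)*np.cos(f)])
E
python3 - <<'E'
from h import *
P=[[48,48,100],[48,-48,100],[-48,-48,100],[-48,48,100]]
T=[(180.5,187),(228.5,191.5),(223.5,239),(174.5,234.5)]
for t in T: print(onz("top",t,100))
S=[(253.5,181),(295,181),(296.5,205)]  # side image: left=near robot
for t in S+[(250,205)]: print("s",onz("side",t,100))
b=tri((277.7,154.5),(171.5,196.5));print(b.x,b.fun)
r=least_squares(lambda p:np.r_[(proj("top",rz(p,P))-T).ravel(),(proj("side",rz(p,P))[[3,0,1,2]]-[*S,(250,205)]).ravel()*.7],[400,0,0])
p=r.x;print(p,r.fun.round(1))
g=least_squares(lambda q:np.r_[proj("top",rz(p,ball(*q)))[0]-(171.5,196.5),proj("side",rz(p,ball(*q)))[0]-(277.7,154.5)],[-.3,0.1]);print(g.x,g.fun,rz(p,ball(*g.x)))
for n,z,uv in[("pot1",123,(249.5,162.5)),("pot2",123,(240,267)),("mug",90,(305,209)),("cutter",117,(179,161.5))]:
    w=onz("top",uv,z);c,s=np.cos(p[2]),np.sin(p[2]);d=w[:2]-p[:2];print(n,w,c*d[0]+s*d[1],-s*d[0]+c*d[1])
E
```

```text
[610.07983041 147.33292881 100.        ]
[603.09786541  53.2932938  100.        ]
[509.3854505   58.84223995 100.        ]
[516.10635738 152.90768216 100.        ]
s [519.8638706 151.0479516 100.       ]
s [612.78805293 143.24511097 100.        ]
s [605.05357504  53.29579572 100.        ]
s [509.1716956   61.40499045 100.        ]
[574.49540073 147.22351195 167.37256252] [ 0.22136078 -0.06214201  0.00569389  0.19253044]
[ 5.60286390e+02  1.03042612e+02 -7.21238643e-02] [-0.  -0.8  0.8 -0.8  0.1  0.2 -0.8  0.1 -1.3 -0.5 -0.5 -0.7 -0.1  0.3
 -0.   0.6]
[-0.34363365  0.08204431] [-0.03356648  0.2294923   0.25429992  0.16612437] [[574.58772391 147.4574362  166.67989286]]
pot1 [655.7543788   12.64625974 123.        ] 101.73387403751488 -83.28178775180024
pot2 [454.72546566  23.29765844 123.        ] -99.5399585919314 -87.14449559930027
mug [573.54507142 -96.97914838  90.        ] 27.63804931446535 -198.54630563773955
cutter [656.57081453 149.61656457 117.        ] 92.67792199396305 53.39125533537724
```

The ball sits at about a=-0.32 (left stop) and f=+0.08, so it's 11 mm forward of the cross channel. I'll close the fingers and use them as a single pusher. First I need the tool axes.

```bash
cat >> h.py <<'E'
DP=np.array([560.3,103.0,-0.072])
def dev(w):
    c,s=np.cos(DP[2]),np.sin(DP[2]);d=np.array(w[:2])-DP[:2];return np.array([c*d[0]+s*d[1],-s*d[0]+c*d[1]])
def rel(goal_dev,z,o=None):
    "tool-frame shift (m) to goal"
    o=o or robot.get_obs();R=cv2.Rodrigues(o["orientation"])[0]
    g=rz(DP,[*goal_dev,z])[0];print("goal",g,"shift",(R.T@(g-o["eef_pos"])/1000).round(4))
E
python3 - <<'E'
from h import *
o=robot.get_obs();R=cv2.Rodrigues(o["orientation"])[0];print(R.round(3))
for a in(0,1.5708):
  print(np.arctan2(R[1,2],R[0,2]),np.arctan2(R[1,0],R[0,0]))
E
```

```text
[[ 0.928 -0.001  0.373]
 [-0.373 -0.002  0.928]
 [-0.    -1.    -0.002]]
1.1880194879815429 -0.38277720502660434
1.1880194879815429 -0.38277720502660434
```

{"method": "play_rows", "body": {"plan": [[[0,0,0],-0.104,0],[[0,0,0],-0.104,0],[[0,0,0],-0.103,0],[[0,0,0],0,0],[[0,0,0],0,0]], "squeeze": 20}}

```text
time: 0.6
eef_pos: [205.4, 510.0, 230.9]
orientation: [-1.571, 0.058, -0.058]
wrist_force: [-0.1, -0.8, -0.2]
width: 12.2
```

```bash
python3 - <<'E'
from h import *
o=robot.get_obs();R=cv2.Rodrigues(o["orientation"])[0];print(R.round(3),o["eef_pos"],o["width"])
rel((68,43),230)
E
```

```text
[[ 0.997 -0.     0.074]
 [-0.074 -0.001  0.997]
 [-0.    -1.    -0.001]] [205.35156113 510.03836027 230.88413701] 12.206669797272843
goal [631.21714588 140.99682119 230.        ] shift [ 0.452   0.001  -0.3366]
```

{"method": "play_rows", "body": {"plan": [[[0.015,0,-0.012],0,0],[[0.034,0,-0.026],0,0],[[0.036,0,-0.027],0,0],[[0.036,0,-0.027],0,0],[[0.036,0,-0.027],0,0],[[0.036,0,-0.027],0,0],[[0.036,0,-0.027],0,0],[[0.036,0,-0.027],0,0]]}}

```text
time: 1.4
eef_pos: [456.5, 290.3, 231.3]
orientation: [-1.57, 0.058, -0.058]
wrist_force: [-0.9, 0.9, 0.2]
width: 0.0
```

{"method": "play_rows", "body": {"plan": [[[0.036,0,-0.027],0,0],[[0.036,0,-0.027],0,0],[[0.036,0,-0.026],0,0],[[0.034,0,-0.025],0,0],[[0.03,0,-0.021],0,0],[[0.015,0,-0.011],0,0],[[0,0,0],0,0],[[0,0,0],0,0]]}}

```text
time: 2.2
eef_pos: [631.9, 141.7, 230.7]
orientation: [-1.57, 0.059, -0.056]
wrist_force: [-1.3, 0.1, -1.1]
width: 0.1
```

```bash
python3 - <<'E'
from h import *
o=robot.get_obs();print(o["time"],o["eef_pos"],dev(o["eef_pos"]),o["orientation"],o["wrist_force"],o["width"],o["joints"])
rel((68,43),150,o)
for n in("side","top"): cv2.imwrite(f"pics/{n}1.png",robot.grab_frame(n)[:,:,::-1])
crop("pics/top1.png",100,120,190,145,4,"pics/tc1.png")
crop("pics/side1.png",200,20,150,180,3,"pics/sc1.png")
E
```

```text
2.2 [631.85027318 141.68973679 230.73866603] [68.58164012 43.73666613] [-1.56956677  0.05866621 -0.05633798] [-1.28329471  0.11750858 -1.09658132] 0.05491284990214839 [ 1.32721194e-01  3.08329314e-01  1.11248207e+00  7.15382801e-04
  1.72216384e+00 -1.36474620e+00]
goal [631.21714588 140.99682119 150.        ] shift [-0.0005  0.0807 -0.0008]
```

View pics/sc1.png

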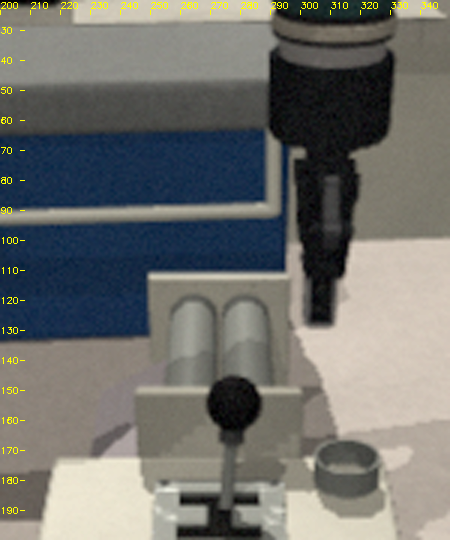

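View pics/tc1.png

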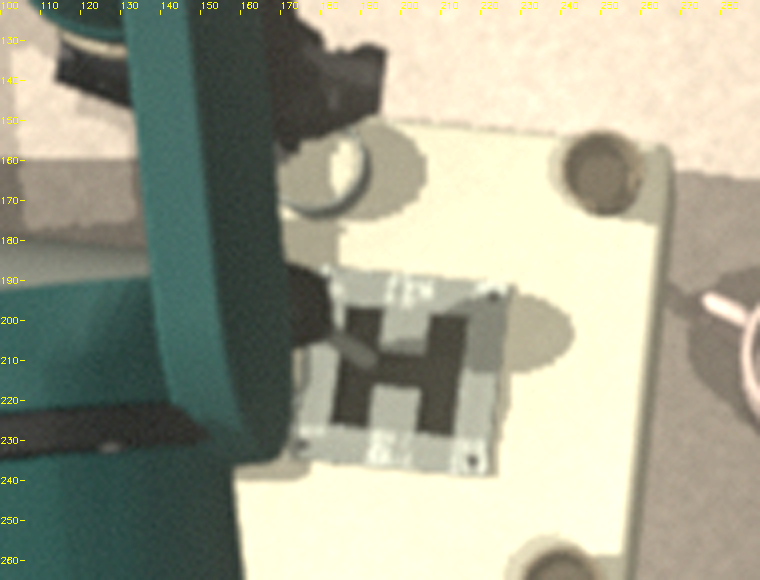

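Clear of everything, with the fingertip at about (306,128) in the side view. Descending in front of the ball.

{"method": "play_rows", "body": {"plan": [[[0,0.01,0],0,0],[[0,0.015,0],0,0],[[0,0.015,0],0,0],[[0,0.015,0],0,0],[[0,0.015,0],0,0],[[0,0.01,0],0,0],[[0,0,0],0,0],[[0,0,0],0,0]]}}

```text
time: 3.1
eef_pos: [632.2, 141.6, 151.2]
orientation: [-1.57, 0.057, -0.056]
wrist_force: [0.9, -0.1, 0.7]
width: 0.1
```

```bash
python3 - <<'E'
from h import *
o=robot.get_obs();print(o["time"],o["eef_pos"],dev(o["eef_pos"]),o["orientation"],o["wrist_force"])
for n in("side",): cv2.imwrite(f"pics/{n}2.png",robot.grab_frame(n)[:,:,::-1])
crop("pics/side2.png",200,20,150,180,3,"pics/sc2.png")
E
```

```text
3.1 [632.20612115 141.60428902 151.21435361] [68.94271305 43.67703867] [-1.56999916  0.05651874 -0.05644664] [ 0.92649033 -0.14169588  0.72642469]
```

View pics/sc2.png

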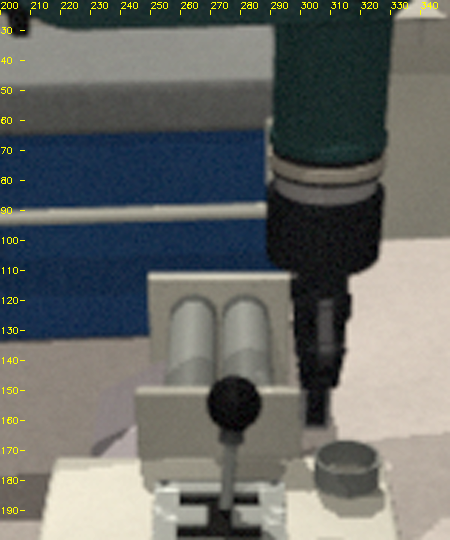

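{"method": "play_rows", "body": {"plan": [[[-0.008,0,0],0,0],[[-0.008,0,0],0,0],[[-0.005,0,0],0,0],[[-0.004,0,0],0,0],[[-0.003,0,0],0,0],[[-0.003,0,0],0,0],[[-0.002,0,0],0,0],[[0,0,0],0,0]]}}

```text
time: 3.95
eef_pos: [599.8, 144.2, 152.2]
orientation: [-1.569, 0.054, -0.058]
wrist_force: [2.7, 0.2, 2.2]
width: 0.2
```

```bash
cat >> h.py <<'E'
def knob(n,side=True):
    "fit lever a,f from typed pixel(s)"
def snap(i,cs=(220,110,110,110,5)):
    o=robot.get_obs();print(o["time"],o["eef_pos"].round(1),dev(o["eef_pos"]).round(1),o["wrist_force"].round(1))
    for n in("side","top"): cv2.imwrite(f"pics/{n}{i}.png",robot.grab_frame(n)[:,:,::-1])
    crop(f"pics/side{i}.png",*cs,f"pics/sc{i}.png");crop(f"pics/top{i}.png",120,140,140,120,5,f"pics/tc{i}.png")
E
python3 -c "
from h import *
snap(3)"
```

```text
3.95 [599.8 144.2 152.2] [36.4 43.9] [2.7 0.2 2.2]
```

View pics/sc3.png

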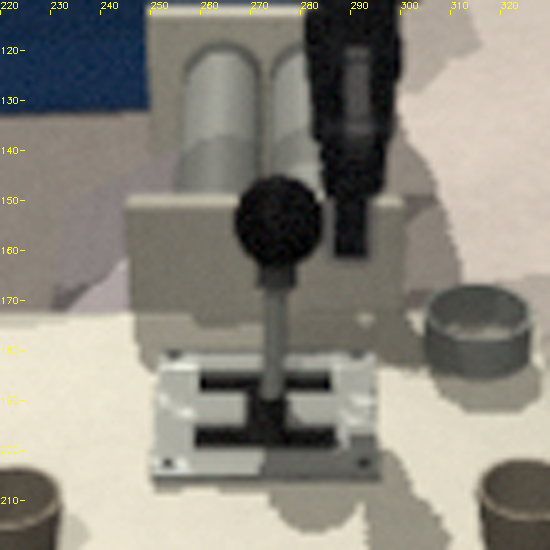

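View pics/tc3.png

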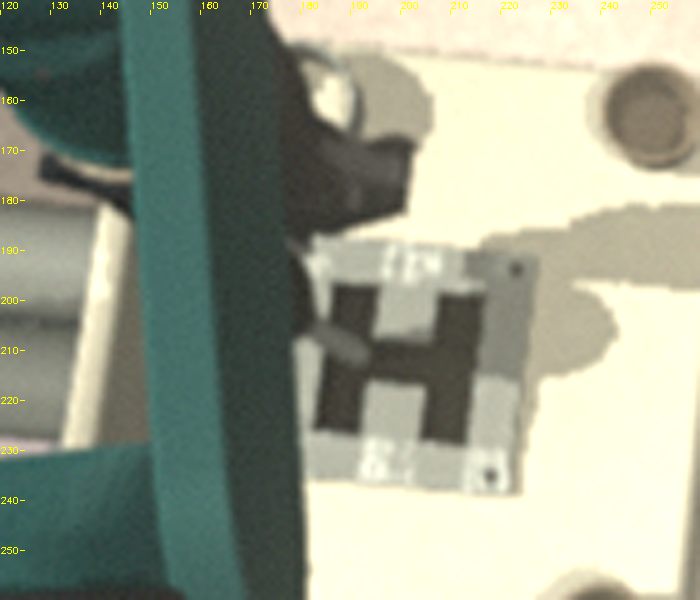

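The side view shows the knob at (275.6,154), about 6 mm forward of the channel, and it is moving with the finger.

{"method": "play_rows", "body": {"plan": [[[-0.003,0,0],0,0],[[-0.003,0,0],0,0],[[-0.0015,0,0],0,0],[[0,0,0],0,0],[[0,0,0],0,0]]}}

```text
time: 4.55
eef_pos: [591.4, 144.5, 151.1]
orientation: [-1.57, 0.057, -0.056]
wrist_force: [1.7, 0.7, 1.5]
width: -0.1
```

```bash
python3 -c "
from h import *
snap(4)
for f in(-.06,-.03,0,.03,.06): print(f,proj('side',rz(DP,ball(-.32,f))))"
```

```text
4.55 [591.4 144.5 151.1] [28.  43.6] [1.7 0.7 1.5]
-0.06 [[269.01925551 154.90108284]]
-0.03 [[270.911393  154.8061655]]
0 [[272.80565964 154.76759574]]
0.03 [[274.70007665 154.78540573]]
0.06 [[276.59266587 154.85956058]]
```

View pics/sc4.png

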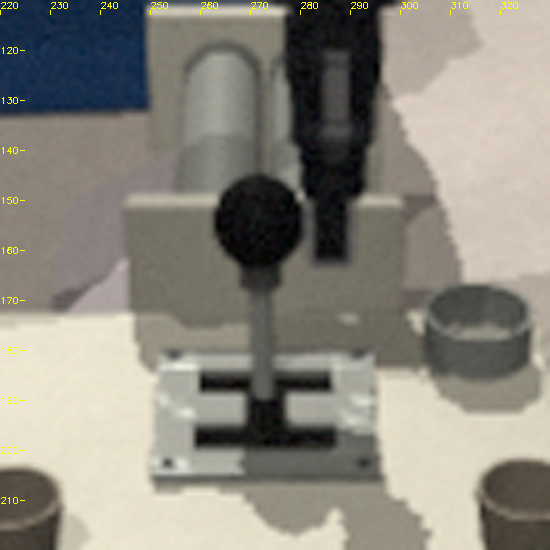

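View pics/tc4.png

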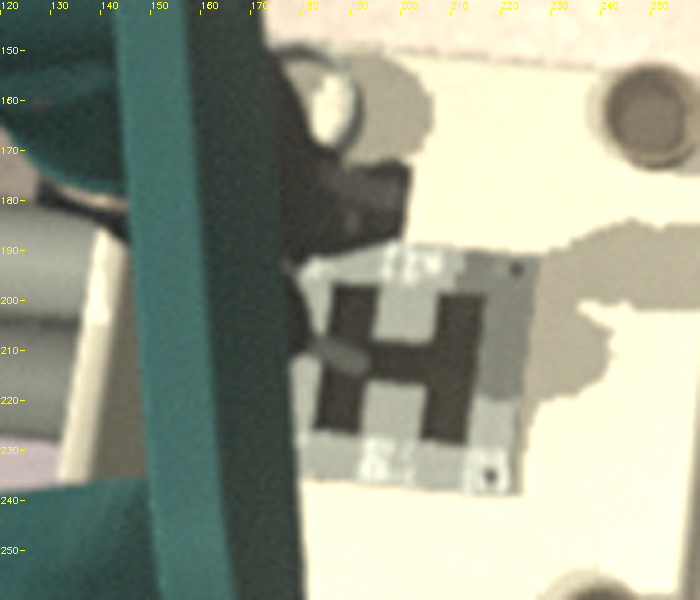

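The knob is now at about (271.3,154), f≈-0.02, and the stem lines up with the cross channel. Next I back off, lift, and go over to the left side of the ball.

{"method": "play_rows", "body": {"plan": [[[0.01,0,0],0,0],[[0.01,0,0],0,0],[[0,-0.02,0],0,0],[[0,-0.025,0],0,0],[[0,-0.02,0],0,0],[[0,0,0.02],0,0],[[-0.015,0,0.025],0,0],[[-0.025,0,0],0,0]]}}

```text
time: 5.45
eef_pos: [575.5, 192.9, 214.8]
orientation: [-1.569, 0.057, -0.053]
wrist_force: [0.7, -0.8, -0.4]
width: -0.0
```

```bash
python3 -c "
from h import *
snap(5)
rel((-2,88),157)"
```

```text
5.45 [575.5 192.9 214.8] [ 8.7 90.7] [ 0.7 -0.8 -0.4]
goal [564.63570888 190.91587814 157.        ] shift [-0.0081  0.0586 -0.0014]
```

View pics/sc5.png

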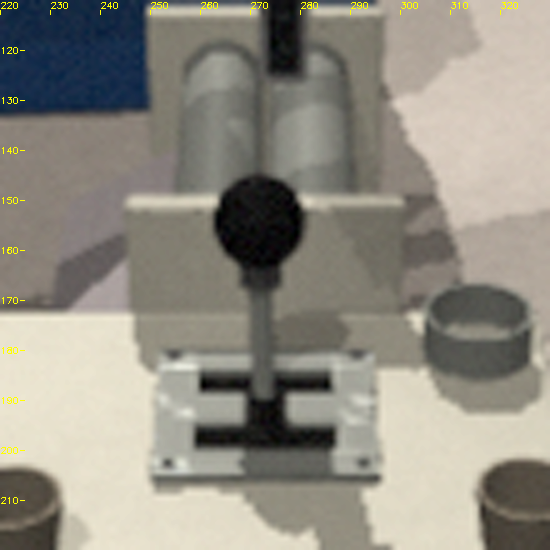

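View pics/tc5.png

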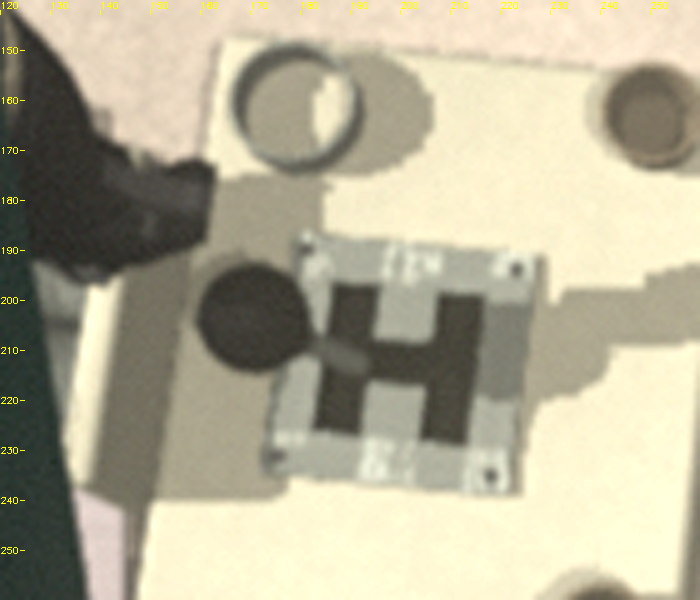

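Both views now show the knob clearly: side (271.3,154), top (170.4,203.2). Continuing down to its left.

{"method": "play_rows", "body": {"plan": [[[-0.003,0.008,0],0,0],[[0,0.015,0],0,0],[[0,0.015,0],0,0],[[0,0.012,0],0,0],[[0,0.008,0],0,0],[[0,0,0],0,0],[[0,0,0],0,0]]}}

```text
time: 6.25
eef_pos: [572.1, 191.0, 158.2]
orientation: [-1.57, 0.057, -0.056]
wrist_force: [-0.7, -0.1, 0.1]
width: 0.3
```

```bash
cat >> h.py <<'E'
def lev(us,ut=None):
    g=least_squares(lambda q:np.r_[proj("side",rz(DP,ball(*q)))[0]-us,(proj("top",rz(DP,ball(*q)))[0]-ut) if ut is not None else []],[0,0]);print("a,f",g.x.round(3),g.fun.round(2),dev(rz(DP,ball(*g.x))[0]).round(1))
E
python3 -c "
from h import *
lev((271.3,153.9),(170.4,203.2))
snap(6,(200,60,150,150,4))
rel((-2,88),157)"
```

```text
a,f [-0.345 -0.014] [ 0.6   0.59 -0.11  0.49] [-1.9 45.6]
6.25 [572.1 191.  158.2] [ 5.5 88.7] [-0.7 -0.1  0.1]
goal [564.63570888 190.91587814 157.        ] shift [-0.0079  0.0023 -0.0008]
```

View pics/sc6.png

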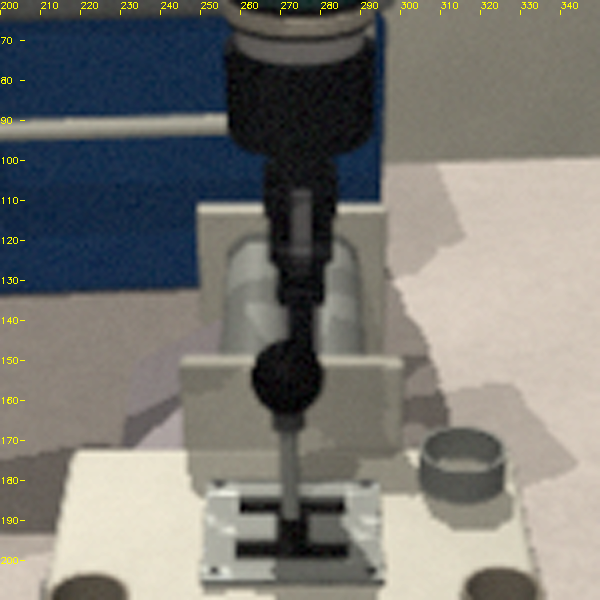

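View pics/tc6.png

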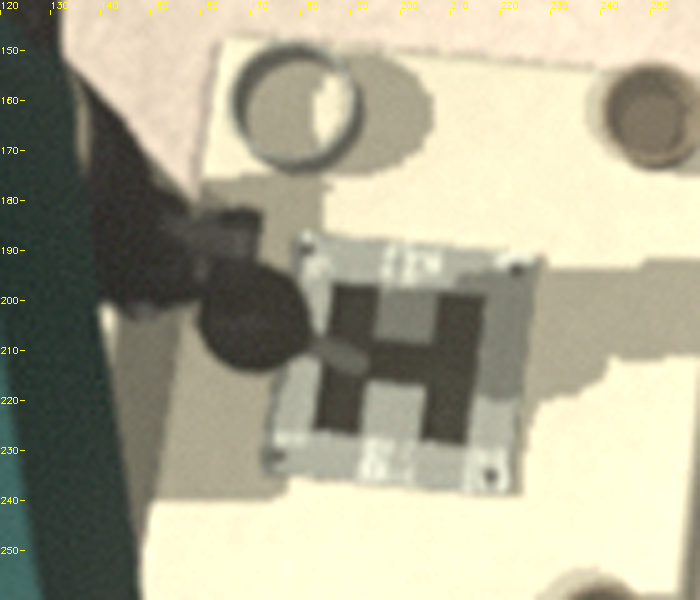

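{"method": "play_rows", "body": {"plan": [[[-0.005,0.001,0],0,0],[[-0.003,0,-0.004],0,0],[[0,0,-0.006],0,0],[[0,0,-0.006],0,0],[[0,0,-0.006],0,0],[[0,0,-0.006],0,0],[[0,0,-0.006],0,0],[[0,0,0],0,0]]}}

```text
time: 7.15
eef_pos: [561.7, 156.6, 157.3]
orientation: [-1.571, 0.057, -0.057]
wrist_force: [-0.1, 2.5, 1.1]
width: 0.2
```

```bash
python3 -c "
from h import *
snap(7,(200,60,150,150,4))"
```

```text
7.15 [561.7 156.6 157.3] [-2.5 53.6] [-0.1  2.5  1.1]
```

View pics/sc7.png

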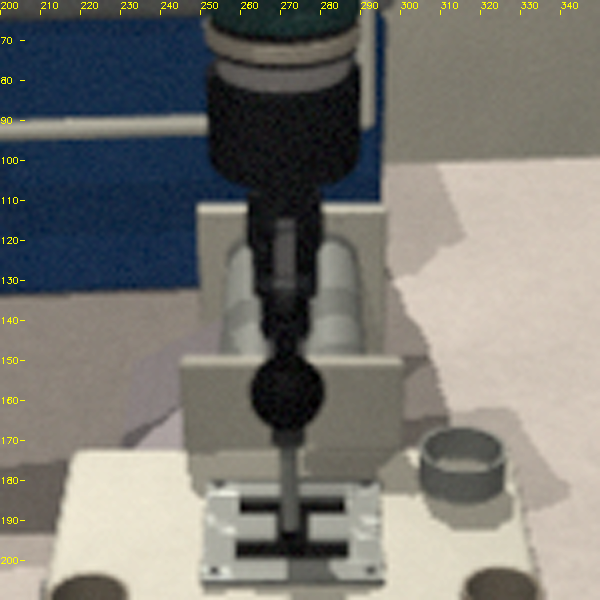

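View pics/tc7.png

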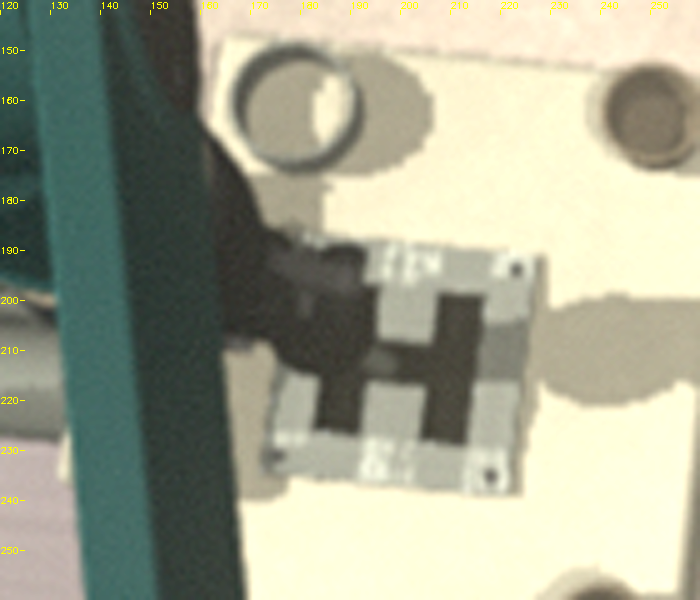

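The lever is moving through the cross channel; the knob is at side (271.5,158). Continuing.

{"method": "play_rows", "body": {"plan": [[[0,0,-0.006],0,0],[[0,0,-0.006],0,0],[[0,0,-0.006],0,0],[[0,0,-0.006],0,0],[[0,0,-0.006],0,0],[[0,0,-0.006],0,0],[[0,0,-0.006],0,0],[[0,0,0],0,0]]}}

```text
time: 8.05
eef_pos: [558.3, 114.6, 157.0]
orientation: [-1.571, 0.058, -0.057]
wrist_force: [-0.1, 1.6, 1.3]
width: 0.0
```

```bash
python3 -c "
from h import *
lev((271.4,157.7))
snap(8,(200,60,150,150,4))"
```

```text
a,f [-0.157 -0.022] [-0.  0.] [-3.  21.1]
8.05 [558.3 114.6 157. ] [-2.8 11.4] [-0.1  1.6  1.3]
```

View pics/sc8.png

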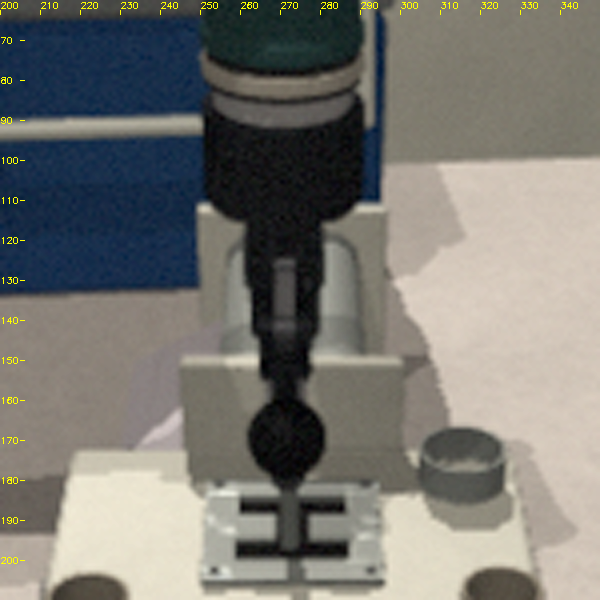

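View pics/tc8.png

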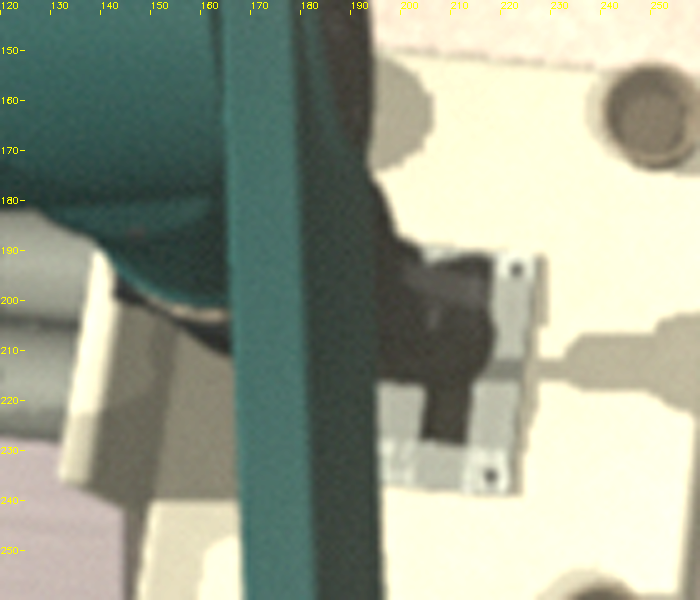

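Knob at side (271.6,169). About 20 mm remain to the right stop.

{"method": "play_rows", "body": {"plan": [[[0,0,-0.005],0,0],[[0,0,-0.005],0,0],[[0,0,-0.004],0,0],[[0,0,-0.003],0,0],[[0,0,-0.002],0,0],[[0,0,0],0,0]]}}

```text
time: 8.75
eef_pos: [556.9, 97.8, 156.8]
orientation: [-1.567, 0.057, -0.055]
wrist_force: [0.3, 5.8, -3.4]
width: -0.2
```

```bash
python3 -c "
from h import *
lev((271.4,169))
for a in (.26,.28,.3,.32):print(a,proj('side',rz(DP,ball(a,-.02))))
snap(9,(200,60,150,150,4))"
```

```text
a,f [ 0.172 -0.023] [0. 0.] [ -3.1 -23.1]
0.26 [[271.61084873 173.17023019]]
0.28 [[271.61664851 174.18352946]]
0.3 [[271.62267104 175.21916237]]
0.32 [[271.62891423 176.27667202]]
8.75 [556.9  97.8 156.8] [-3.  -5.4] [ 0.3  5.8 -3.4]
```

View pics/sc9.png

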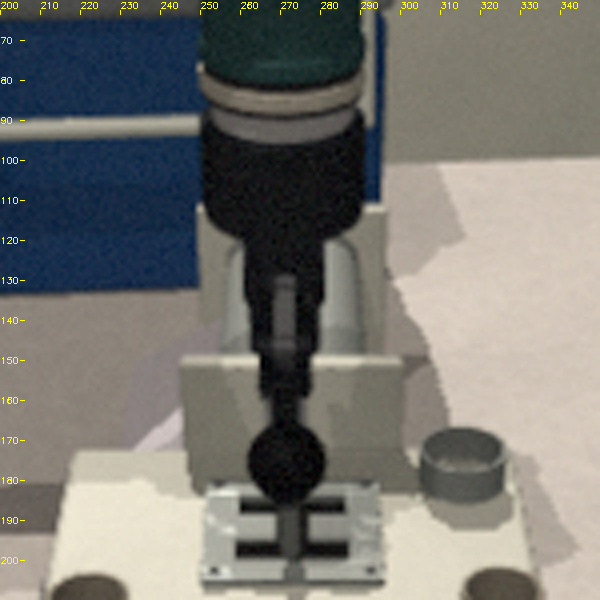

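Knob at side (271.5,175), a≈0.30. The force rose to 6 N, so it is at the right stop. Next I move round behind the ball.

{"method": "play_rows", "body": {"plan": [[[0,0,0.012],0,0],[[0,0,0.015],0,0],[[-0.015,0,0],0,0],[[-0.025,0,0],0,0],[[-0.02,0,0],0,0],[[0,0,0],0,0]]}}

```text
time: 9.45
eef_pos: [497.9, 129.0, 158.0]
orientation: [-1.571, 0.055, -0.056]
wrist_force: [0.0, 0.1, -0.2]
width: -0.0
```

{"method": "play_rows", "body": {"plan": [[[0,0,-0.015],0,0],[[0,0,-0.02],0,0],[[0,0,-0.015],0,0],[[0,0,-0.01],0,0],[[0,0,0],0,0],[[0,0,0],0,0]]}}

```text
time: 10.05
eef_pos: [495.3, 68.1, 157.3]
orientation: [-1.569, 0.057, -0.057]
wrist_force: [-0.2, 0.2, -0.5]
width: -0.2
```

```bash
python3 -c "
from h import *
snap(10,(200,60,150,150,4))
rel((-63,-40),155)"
```

```text
10.05 [495.3  68.1 157.3] [-62.4 -39.5] [-0.2  0.2 -0.5]
goal [494.58571314  67.63571713 155.        ] shift [-0.0005  0.0023 -0.001 ]
```

View pics/sc10.png

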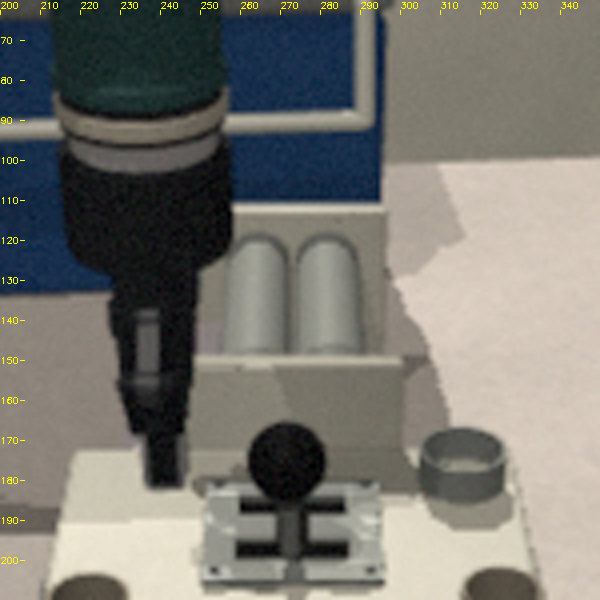

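View pics/tc10.png

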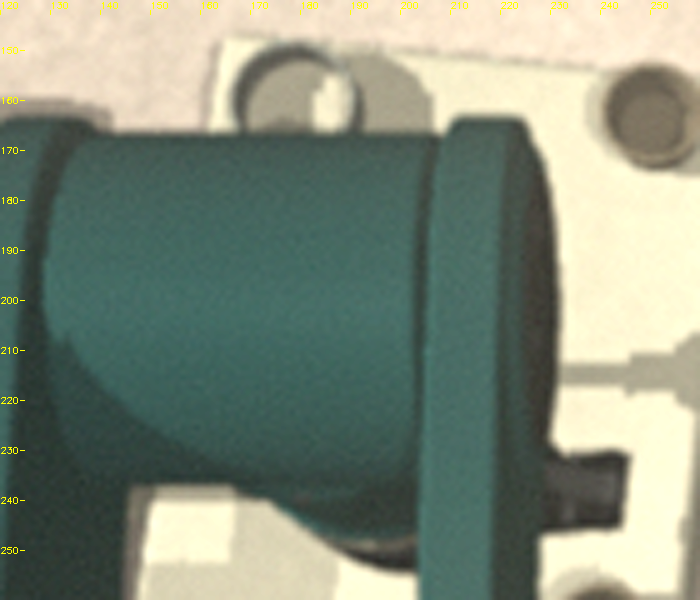

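The fingertip is behind the knob, which hasn't moved at side (271.5,175). Lowering slightly, then pushing forward.

{"method": "play_rows", "body": {"plan": [[[0,0.006,-0.001],0,0],[[0.008,0,0],0,0],[[0.008,0,0],0,0],[[0.006,0,0],0,0],[[0.006,0,0],0,0],[[0.006,0,0],0,0],[[0.006,0,0],0,0],[[0.006,0,0],0,0]]}}

```text
time: 10.95
eef_pos: [541.0, 64.0, 151.4]
orientation: [-1.57, 0.057, -0.056]
wrist_force: [-2.6, 0.1, 2.5]
width: -0.5
```

```bash
python3 -c "
from h import *
snap(11,(200,60,150,150,4))"
```

```text
10.95 [541.   64.  151.4] [-16.4 -40.3] [-2.6  0.1  2.5]
```

View pics/sc11.png

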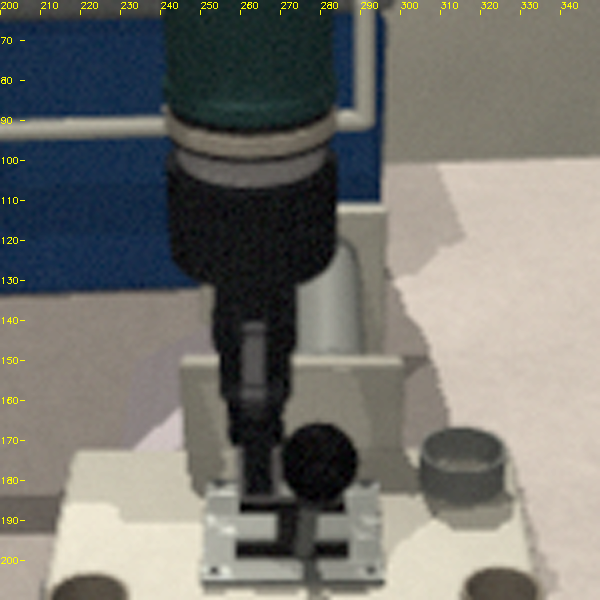

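The knob is moving forward along the right leg, at side (279.3,175). Continuing to the end.

{"method": "play_rows", "body": {"plan": [[[0.006,0,0],0,0],[[0.006,0,0],0,0],[[0.006,0,0],0,0],[[0.004,0,0],0,0],[[0.003,0,0],0,0],[[0.003,0,0],0,0],[[0.002,0,0],0,0],[[0,0,0],0,0]]}}

```text
time: 11.85
eef_pos: [570.8, 61.7, 151.0]
orientation: [-1.57, 0.057, -0.056]
wrist_force: [-2.7, 0.5, -2.0]
width: -0.2
```

```bash
python3 -c "
from h import *
for f in(.28,.31,.34): print(f,proj('side',rz(DP,ball(.3,f))))
snap(12,(200,60,150,150,4))"
```

```text
0.28 [[291.78267158 176.80740342]]
0.31 [[293.70908722 177.1785651 ]]
0.34 [[295.60948711 177.5864259 ]]
11.85 [570.8  61.7 151. ] [ 13.4 -40.5] [-2.7  0.5 -2. ]
```

View pics/sc12.png

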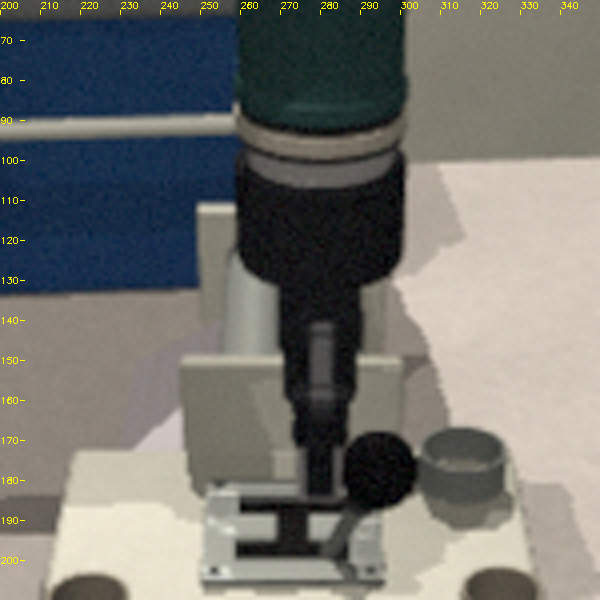

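Knob at about (294.6,177), f≈0.32, with no stop force yet. Nudging forward until the force rises.

{"method": "play_rows", "body": {"plan": [[[0.001,0,0],0,0],[[0.001,0,0],0,0],[[0.001,0,0],0,0],[[0,0,0],0,0],[[0,0,0],0,0]]}}

```text
time: 12.45
eef_pos: [573.4, 61.6, 151.1]
orientation: [-1.57, 0.057, -0.056]
wrist_force: [-4.2, 0.1, -2.1]
width: -0.2
```

{"method": "play_rows", "body": {"plan": [[[0.001,0,0],0,0],[[0.001,0,0],0,0],[[0,0,0],0,0],[[0,0,0],0,0]]}}

```text
time: 12.85
eef_pos: [574.8, 61.6, 150.8]
orientation: [-1.57, 0.058, -0.054]
wrist_force: [-5.8, -0.1, -2.5]
width: -0.2
```

{"method": "play_rows", "body": {"plan": [[[0.0015,0,0],0,0],[[0.0015,0,0],0,0],[[0,0,0],0,0],[[0,0,0],0,0]]}}

```text
time: 13.25
eef_pos: [576.7, 61.5, 150.5]
orientation: [-1.57, 0.061, -0.052]
wrist_force: [-9.2, 0.2, -2.1]
width: -0.2
```

```bash
python3 -c "
from h import *
snap(13,(200,60,150,150,4))"
```

```text
13.25 [576.7  61.5 150.5] [ 19.3 -40.2] [-9.2  0.2 -2.1]
```

View pics/sc13.png

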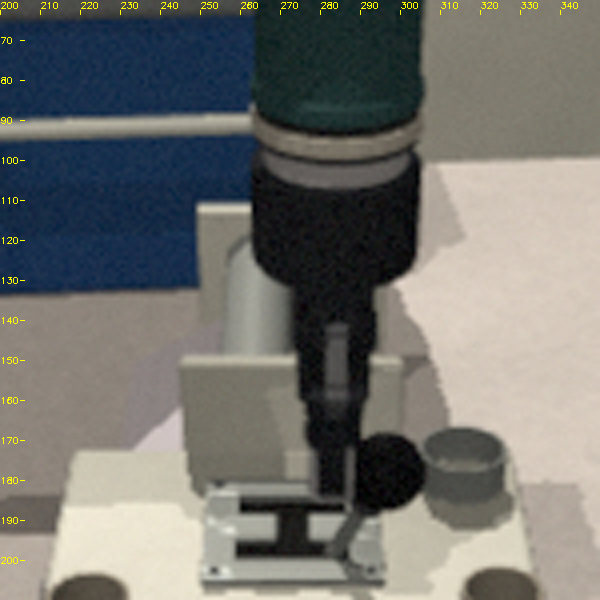

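Knob at about (296.4,177) and the force has risen to 9 N, so it's on the forward stop. Backing off and lifting clear.

{"method": "play_rows", "body": {"plan": [[[-0.008,0,0],0,0],[[-0.02,0,0],0,0],[[-0.03,0,0],0,0],[[-0.03,-0.01,0],0,0],[[-0.02,-0.03,0],0,0],[[-0.02,-0.03,0.03],0,0],[[-0.02,-0.02,0.04],0,0],[[-0.02,0,0.04],0,0]]}}

```text
time: 14.15
eef_pos: [421.8, 184.8, 247.6]
orientation: [-1.565, 0.046, -0.07]
wrist_force: [1.1, 0.5, -0.2]
width: 0.1
```

{"method": "play_rows", "body": {"plan": [[[-0.03,0,0.04],0,0],[[-0.04,0,0.04],0,0],[[-0.04,0,0.04],0,0],[[-0.03,0,0.03],0,0],[[-0.02,0,0.02],0,0],[[0,0,0],0,0],[[0,0,0],0,0]]}}

```text
time: 14.85
eef_pos: [280.9, 355.2, 242.7]
orientation: [-1.567, 0.052, -0.058]
wrist_force: [-0.2, -0.2, 0.1]
width: 0.1
```

```bash
python3 -c "
from h import *
snap(14,(200,130,150,150,4))"
```

```text
14.85 [280.9 355.2 242.7] [-296.8  231.4] [-0.2 -0.2  0.1]
```

View pics/sc14.png

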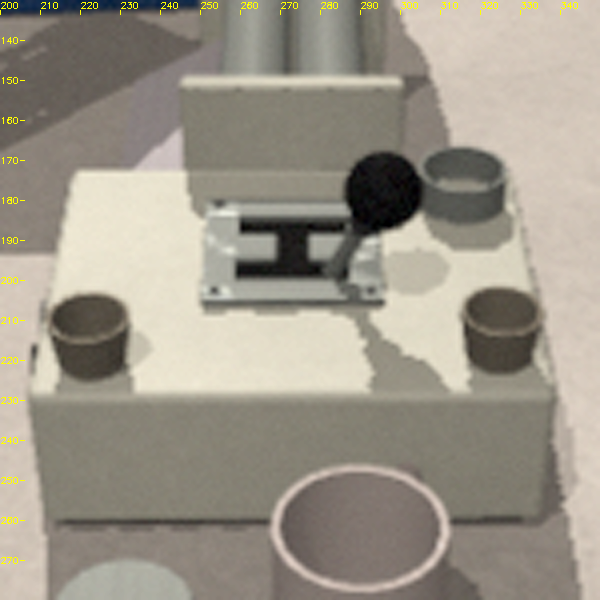

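View pics/top14.png

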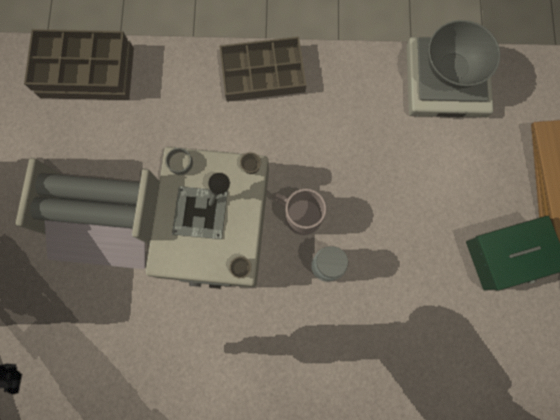

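View pics/tc14.png

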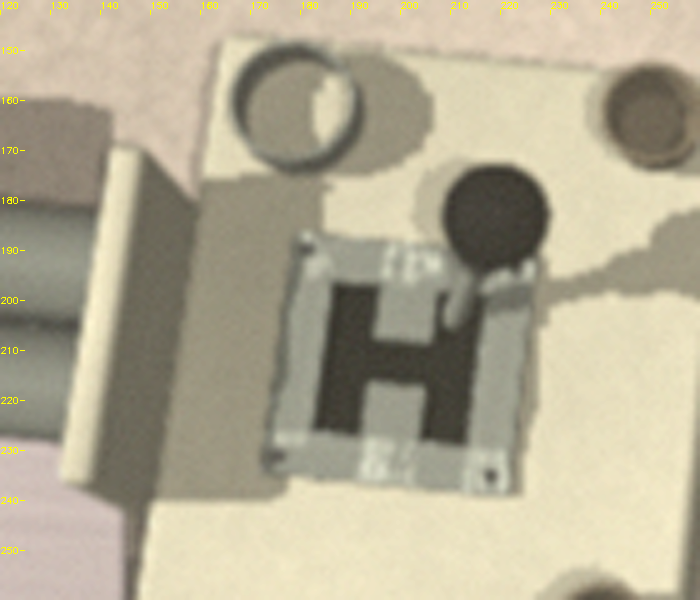

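```bash
python3 -c "
from h import *
lev((295.6,177.1),(218.8,183.0))
print(proj('side',rz(DP,ball(.3,.34))),proj('top',rz(DP,ball(.3,.34))),proj('top',rz(DP,ball(.3,.32))))"
```

```text
a,f [0.285 0.343] [ 0.16 -0.2   0.12  0.12] [ 45.4 -35.7]
[[295.60948711 177.5864259 ]] [[219.94014259 183.47378143]] [[219.85786076 184.7196172 ]]
```

```bash
python3 -c "
from station import robot
print(robot.sign_off())"
```

```text
the job is handed in; nothing more can be done
None
```

The lever is fully home in the third slot, and the job was handed in at about 15 s of the 51 s allowed. I used the closed fingertips as one pusher and never gripped the lever. I pushed it about 13 mm back into the cross channel, across to the right stop, then forward until the force rose to about 9 N at the stop.

**Final position:** with the arm withdrawn, the two camera views gave lever_forward ≈ 0.343 (stop 0.34) and lever_across ≈ 0.285.

**One disagreement:** lever_across came out short of its 0.32 stop. The same measurement read −0.345 at the left stop, so my gate position looks about 2–3 mm off sideways. The true value is more likely about 0.31, and either way it is inside the slot (beyond 0.25).

**Surroundings:** by eye, the pots, cutter, mug and jar are where they were in the first pictures, and the wrist force was near zero after I backed away.

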